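Send the carriage home and start the laser marker

TASK

Set the laser marker going: with the fingertips push the carriage of the marking station fully home against its far stop, then press the mushroom-shaped start button right down, gently, and take the hand away so that it springs up again. Do not press start before the carriage is home, do not press any of the other buttons, and leave the loose parts and tools where they stand.

Things in the scene. Friction and masses are not known exactly. Their poses are not given: they have to be found in the camera images.
- station: marking station, fixed: aluminium base plate 340 x 150 mm, 12 mm thick, two rails along it (28 mm high), a white bridge with a grey laser head, 230 mm high, over its far end. Origin at table height; x axis along the rails from the open near end to the far stop. Plate: x -245 to +95 mm; bridge and head: x 0 to +70 mm. Never more than 30 N on it or its carriage
- carriage (a joint): how far the carriage stands out from its far stop, m: 0 = fully home, 0.10 = fully out. It slides along the station's rails with 2 N friction plus damping of 8 N s/m and stays where it is left
- carriage_face (a point): centre of the carriage's near end face: flat, upright, 108 mm wide, 14 to 55 mm above the table (point 35 mm up), looking to -x of the station. The carriage is an aluminium block 180 mm long with small holes in its top and a steel plate fixed at its far end. The point moves with it; when home it lies at x -110 mm, y 0 of the station
- control_box: grey control box, fixed on the table, 260 x 200 mm, 40 mm high; origin under its centre, its long side along its own x. Four grey push buttons on black 46 mm square collars, 14 mm high, stand on its near part in a 2 x 2 pattern at 80 mm pitch, in any order
- start_base: the start button's black collar with the button; origin under the collar's centre, on top of the box. More than 30 N on it would damage it
- start (a joint): travel of the start button, m: 0 = up, 0.006 = right down. Spring: starts to move at 2.5 N, 5.5 N right down; it springs back up by itself
- start_top (a point): centre of the top of the start button, the only mushroom-shaped one: domed round head 44 mm in diameter, its top 78 mm above the table when up, 10 mm higher than the other buttons. Pressed straight down
- small_round (a joint): travel of another button, the small round one, 22 mm diameter, 68 mm above the table: 0 = up, 0.006 = down. To be left alone
- small_round_top (a point): centre of the top of that button (small round one, 22 mm diameter)
- square (a joint): travel of another button, the square one, 24 x 24 mm, 68 mm above the table: 0 = up, 0.006 = down. To be left alone
- square_top (a point): centre of the top of that button (square one, 24 x 24 mm)
- bar (a joint): travel of another button, the narrow bar-shaped one, 13 x 34 mm, 68 mm above the table: 0 = up, 0.006 = down. To be left alone
- bar_top (a point): centre of the top of that button (narrow bar-shaped one, 13 x 34 mm)
- blank: loose brass cylinder, 22 mm diameter, 24 mm tall, standing on the control box in the middle of the four buttons; origin at the centre of its underside. To be left alone
- sleeve_a: loose steel sleeve (short tube), 38 mm diameter, 38 mm tall, standing on the far strip of the control box; origin at the centre of its underside. To be left alone
- sleeve_b: loose steel sleeve, 38 mm diameter, 38 mm tall, standing on the table just to the left (+y) of the marking station; origin at the centre of its underside. To be left alone
- flange: loose steel flange, 52 mm diameter, 30 mm tall, standing on the far strip of the control box; origin at the centre of its underside. To be left alone
- screwdriver: loose screwdriver lying on the table to the right (-y) of the control box; origin at the middle of it, long axis x. To be left alone
- cleaner: loose white bottle, 60 mm diameter, 170 mm tall, standing at the left of the table; origin at the centre of its underside. To be left alone

How it is judged:
By the outcome, as a careful person would: the job done as asked, in the order asked, and still so for the second after the job is handed in, with the robot touching nothing.
It also fails if it takes over 42 s, if anything falls off the work surface, if the arm or the gripper's body presses on something with over 40 N, if the wrist force passes 120 N, or if a joint passes its speed limit or range.

ROBOT

A 7-joint arm with a two-finger parallel gripper is mounted at the origin on the work surface. World frame = base frame: x ahead of the robot, y to its left, z up, the work surface at z = 0. Lengths are in m, angles in rad, forces in N, time in s.
With the tool pointing down it reaches from about 0.35 to 0.9 m from the base axis. Payload 8.1 kg.
Tool frame: the origin (TCP) lies at the very end of the fingers, on their centre line; the grasp point (between the pads) lies 19 mm behind it; z points along the fingers, y is the line along which they close (so a half turn about z gives the same grasp; the last joint's range is limited). The gripper opens to 92 mm and grips with 3 to 60 N. Pads are 19 mm wide; open, the fingers measure 130 mm over their backs; the gripper's body (75 mm by 190 mm) begins 47 mm behind the grasp point.
Start: joints at [-1.438, 0.434, 0.025, 1.573, -0.012, 1.134, -0.075], TCP at [0.146, 0.608, 0.227] pointing down, gripper open.
Joint ranges: [-2.62, 2.62], [-0.44, 2.09], [-1.27, 1.32], [0.08, 2.57], [-1.32, 4.46], [0.12, 2], [-2.74, 2.74]. Speed limits (rad/s): [2.22, 2.22, 3.01, 3.01, 3.14, 3.14, 3.14].

INTERFACE

Orientations are given as a rotation vector (axis times angle).
In Python, from cell import observe, get_image, sign_off, find_in, trace, place_of gives the robot as it stands. The module is installed in compiled form; this text tells all that it offers.
- The arm moves only by the shell command python3 -m handwheel 'ROWS' [OPENING] [FORCE]. ROWS is JSON, a list of rows, each a list of 6 numbers: the shift along the tool's x, y, z each as a share of 0.02 m, from -1 to 1, then the turn, a rotation vector about the tool's x, y, z each as a share of 4 degrees, from -1 to 1. A call has 1 to 8 rows; each row shifts and turns the commanded pose from where the row before left it, along the tool's axes as they then stand; what a row does not reach is not made up. A row lasts 1/12 s, in which the tool goes at most 41.7 mm and 7.16 degrees, less where a joint would pass 70% of its speed; a pose out of reach is approached as far as the arm can. A call with a number of a shift or a turn outside -1 to 1 is refused whole. A call with a gripper value outside its range is refused whole. OPENING is the opening, from 0 (shut) to 1 (fully open), set as the call begins (- or left out, the last holds). The fingers move at their own pace and stop on an object; FORCE is the grip in N (left out, the last holds). Time passes only in rows, so rows that do not move let the fingers close. It gives the time, the measured TCP pose, the force, the opening and the grip force at its end, in the units of the state.
- observe(): the state, without advancing time (a new reading comes with each control period).
- get_image(name): name is "scene" or "top"; returns a dict with "image" (384x512x3 uint8, red, green, blue), "fx", "fy", "cx", "cy" (pixels), "k1" (the pictures are not rectified: a ray, as slopes to the right and down, at radius r is drawn at 1 + k1 r^2 times it, then the intrinsics apply), "position" and "orientation" of the camera in the world. Camera axes: x right, y down, z forward; pixel columns grow to the right and rows downward; lengths in m; the calibration is good to about 2 mm. A picture is of the moment at which its call begins. There is no depth.
- sign_off(): hands the job in; it is judged then, once.
Trained networks look in the newest picture that a camera, given by its name, has taken for a name from the list of things; names that differ only in an ending like _2 or _b are one class to them, and where a whole thing is asked for, a point or a joint stands for the part that bears it (a point fixed in the world has none). Each returns a list of dicts, best first, with "score" (0 to 1); they miss things now and then, are a little off and sometimes report something else, mostly with a low value. They report only what shows in the picture. A call takes as long as a camera call.
- find_in(label, camera): "rect" ([centre column, centre row, width, height] as shares, 0 to 1, of the picture: columns of its width, rows of its height, round what is visible of it).
- trace(label, camera): "region" (384x512 bool, what is visible of it) and "rect" ([centre column, centre row, width, height] as shares, 0 to 1, of the picture: columns of its width, rows of its height, round what is visible of it).
- place_of(label, camera): "point" ([column, row] as shares, 0 to 1, of the picture: columns of its width, rows of its height: a listed point, or the origin of a listed thing).
The state is a dict: "clock": time; "joints": joint angles; "dq": joint speeds; "joint_efforts": joint torques, N m; "position": TCP position; "ee_rot": TCP orientation; "force": force on the tool from outside, world axes, zero at the start; "ft_torque": the same for the moment, N m; "width": opening from 0.0 (shut) to 1.0 (fully open); "gripper_force": force on a finger pad.
Only numpy, scipy, OpenCV 4.12 (cv2) and the standard library are available. Lean on these libraries where they do the work, as an engineer would, in place of code of your own. Each camera call takes 0.05 s, during which the arm holds its last target. There are 200 camera calls.

## Working session

There is one attempt and no reset: what is moved stays moved. The work goes in short steps, Python scripts to look and compute and a shell command to move; the robot and the scene stay as the last step left them, time stands still between calls to the robot, and variables do not carry over. Pictures are saved under pics/ and viewed, at most 10 in all, crops included, and the job is handed in when it is done.

```bash
mkdir -p pics; cat > h.py <<'E'
import numpy as np, cv2
from scipy.spatial.transform import Rotation as R
from cell import *
def rot(o):
    o=np.array(o,float)
    return o if o.shape==(3,3) else (R.from_rotvec(o).as_matrix() if o.size==3 else R.from_quat(o).as_matrix())
def ray(im,p):
    h,w=im["image"].shape[:2]
    K=np.array([[im["fx"],0,im["cx"]],[0,im["fy"],im["cy"]],[0,0,1.]])
    u=cv2.undistortPoints(np.array([[[p[0]*w,p[1]*h]]],float),K,np.array([im["k1"],0,0,0.]))[0,0]
    # opencv k1 model: distorted = u*(1+k1 r^2): same as given
    return np.array(im["position"]),rot(im["orientation"])@np.array([u[0],u[1],1])
def at_z(im,p,z):
    o,d=ray(im,p); return o+d*(z-o[2])/d[2]
E
cat > m.py <<'E'
from h import *
ims={c:get_image(c) for c in("top","scene")}
for c,im in ims.items():
    cv2.imwrite(f"pics/{c}0.png",im["image"][:,:,::-1]); print(c,im["position"],im["orientation"],im["k1"],im["fx"])
Z=dict(station=0,carriage_face=.035,control_box=0,start_base=.04,start_top=.078,small_round_top=.068,square_top=.068,bar_top=.068,blank=.04,sleeve_a=.04,flange=.04,screwdriver=0.01,cleaner=0)
for n,z in Z.items():
    for c,im in ims.items():
        for r in place_of(n,c)[:2]: print(n,c,round(r["score"],2),np.round(np.array(r["point"])*[512,384]),at_z(im,r["point"],z).round(4))
print(observe())
E
python3 m.py
```

```text
top [0.27287085 0.04791693 1.58437618] [-1.97902729  2.24828774 -0.22745821] -0.031407912691166086 480.5547350721646
scene [ 1.40781178 -0.36278234  1.0064633 ] [-2.06580321 -1.27465666  0.52842337] 0.009213891593919814 380.44266929221885
station top 0.67 [191. 167.] [0.713  0.2113 0.    ]
station scene 0.7 [316. 216.] [0.7102 0.2224 0.    ]
carriage_face top 0.69 [190. 227.] [0.5054 0.2306 0.035 ]
carriage_face scene 0.63 [289. 175.] [0.5137 0.2249 0.035 ]
control_box top 0.72 [326. 211.] [ 0.5044 -0.2219  0.    ]
control_box scene 0.92 [167. 220.] [ 0.4902 -0.2515  0.    ]
control_box scene 0.51 [117. 271.] [ 0.6209 -0.4539  0.    ]
start_base top 0.39 [111. 213.] [0.5812 0.4804 0.04  ]
start_base scene 0.48 [186. 210.] [ 0.512  -0.1854  0.04  ]
start_base scene 0.43 [361. 171.] [0.6226 0.4747 0.04  ]
start_top scene 0.63 [180. 201.] [ 0.5002 -0.1965  0.078 ]
small_round_top top 0.59 [327. 231.] [ 0.4313 -0.2052  0.068 ]
small_round_top scene 0.46 [171. 190.] [ 0.4244 -0.2062  0.068 ]
square_top top 0.44 [344. 201.] [ 0.519  -0.2718  0.068 ]
square_top scene 0.51 [159. 215.] [ 0.52
[... 780 characters left out ...]
63 0.    ]
{'clock': 1.4, 'joints': array([-1.43758839,  0.43451267,  0.02500375,  1.57315965, -0.01157376,
        1.13403178, -0.07513391]), 'dq': array([ 0.00044912, -0.00177568,  0.00084401,  0.00042979,  0.00084569,
       -0.00128959,  0.00016542]), 'joint_efforts': array([-1.68913139e-04, -6.67657900e+01,  9.83736143e-01, -3.14799821e+01,
       -6.07438688e-02,  3.27571901e-02, -5.85685314e-07]), 'position': array([0.14605919, 0.60771831, 0.22674965]), 'ee_rot': array([3.69716711e-01, 3.11972267e+00, 5.04755324e-05]), 'force': array([ 0.22029912,  0.75096863, -0.68510809]), 'ft_torque': array([ 0.00568191, -0.03413324,  0.01298136]), 'gripper_force': 0.0, 'width': 0.9985842778456221}
```

View images.

View pics/top0.png

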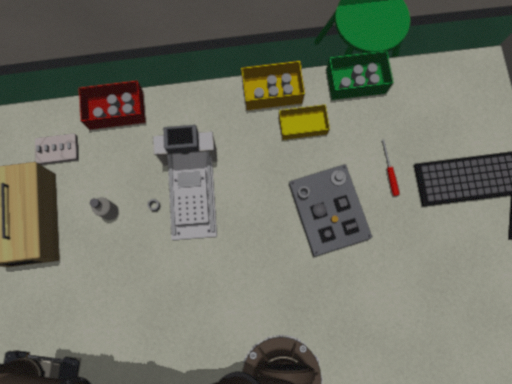

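View pics/scene0.png

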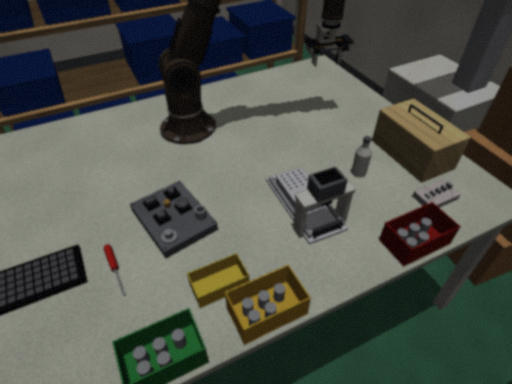

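```bash
cat > c.py <<'E'
from h import *
a=cv2.imread("pics/top0.png");b=cv2.imread("pics/scene0.png")
def crop(i,x,y,w,h): return cv2.resize(cv2.convertScaleAbs(i[y:y+h,x:x+w],alpha=1.5),(400,int(h*400/w)),interpolation=cv2.INTER_CUBIC)
t=np.hstack([crop(a,145,120,100,130),crop(a,285,160,100,130)])
cv2.imwrite("pics/topc.png",t)
s=np.hstack([crop(b,260,150,100,100),crop(b,125,170,100,100)])
cv2.imwrite("pics/scenec.png",s)
E
python3 c.py
```

```text
(no output)
```

View pics/topc.png

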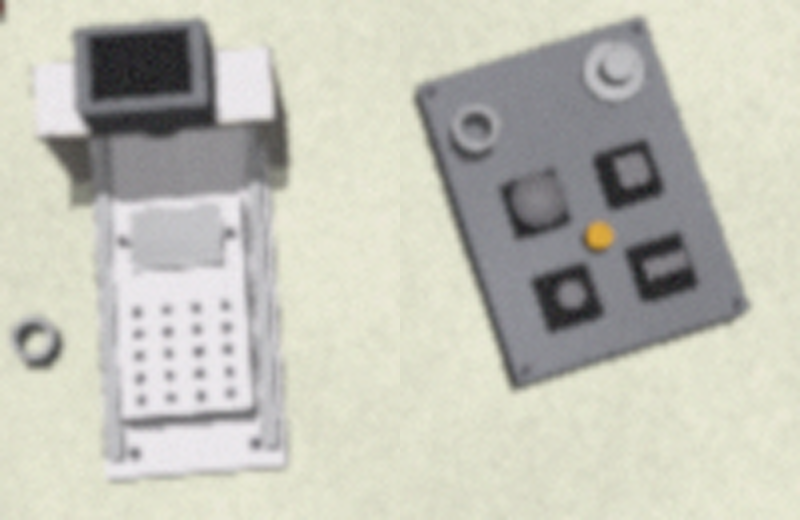

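View pics/scenec.png

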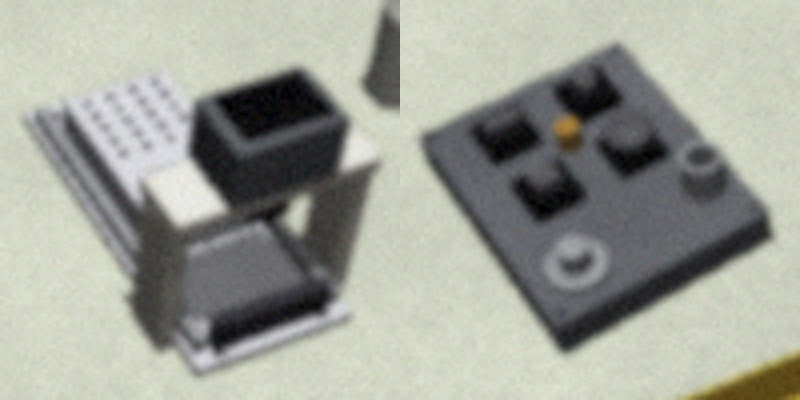

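```bash
cat > k.py <<'E'
from h import *
ims={c:get_image(c) for c in("top","scene")}
L=lambda x,y:(145+x/4,120+y/4); Rr=lambda x,y:(285+(x-400)/4,160+y/4)
SL=lambda x,y:(260+x/4,150+y/4); SR=lambda x,y:(125+(x-400)/4,170+y/4)
P=lambda n,c,p,z:print(n,c,at_z(ims[c],((p[0]+.5)/512,(p[1]+.5)/384),z).round(4))
P("plateL","top",L(108,480),.012);P("plateR","top",L(286,467),.012)
P("faceL","top",L(122,422),.055);P("faceR","top",L(254,410),.055)
P("railL far","top",L(98,195),.028);P("railL near","top",L(106,460),.028)
P("railR far","top",L(262,195),.028);P("railR near","top",L(280,447),.028)
P("plate farR","scene",SL(198,374),.012);P("plate farL","scene",SL(348,316),.012)
P("start","top",Rr(538,203),.076);P("start","scene",SR(632,130),.078)
P("small","top",Rr(572,295),.068);P("square","top",Rr(634,172),.068);P("bar","top",Rr(665,267),.068)
P("blank","top",Rr(600,235),.064)
from scipy.spatial.transform import Rotation as R
print(R.from_rotvec(observe()["ee_rot"]).as_matrix().round(3))
E
python3 k.py
```

```text
plateL top [0.4703 0.2937 0.012 ]
plateR top [0.4625 0.1476 0.012 ]
faceL top [0.5098 0.2714 0.055 ]
faceR top [0.5061 0.1652 0.055 ]
railL far top [0.707  0.2773 0.028 ]
railL near top [0.4847 0.2913 0.028 ]
railR far top [0.6894 0.1411 0.028 ]
railR near top [0.4774 0.1496 0.028 ]
plate farR scene [0.8109 0.1314 0.012 ]
plate farL scene [0.8159 0.2766 0.012 ]
start top [ 0.4955 -0.1906  0.076 ]
start scene [ 0.5142 -0.1883  0.078 ]
small top [ 0.4203 -0.2073  0.068 ]
square top [ 0.5117 -0.2723  0.068 ]
bar top [ 0.4329 -0.2841  0.068 ]
blank top [ 0.4653 -0.2377  0.064 ]
[[-0.972  0.234  0.   ]
 [ 0.234  0.972  0.   ]
 [-0.     0.    -1.   ]]
```

```bash
python3 -m handwheel '[[0,0,0,0,0,-0.88],[0,0,0,0,0,-0.88],[0,0,0,0,0,-0.88],[-0.8,-1,0,0,0,0],[-0.8,-1,0,0,0,0],[-0.8,-1,0,0,0,0],[-0.8,-1,0,0,0,0],[-0.8,-1,0,0,0,0]]' 0 20; python3 -m handwheel '[[-0.8,-1,0.2,0,0,0],[-0.8,-1,0.2,0,0,0],[-0.8,-1,0.2,0,0,0],[-0.8,-1,0.2,0,0,0],[-0.8,-1,0.2,0,0,0],[-0.8,-1,0.2,0,0,0],[-0.8,-1,0.2,0,0,0],[0,0,0,0,0,0]]'
```

```text
clock: 2.17
position: [0.2214, 0.5027, 0.2268]
ee_rot: [0.081, 3.14, 0.0]
force: [0.7, -0.7, 0.1]
width: 0.471
gripper_force: 0.0
clock: 2.83
position: [0.3284, 0.3533, 0.1982]
ee_rot: [0.091, 3.139, -0.004]
force: [0.3, -0.5, -0.4]
width: 0.005
gripper_force: 0.0
```

```bash
python3 -m handwheel '[[-0.85,-0.89,0.7,0,0,0],[-0.85,-0.89,0.7,0,0,0],[-0.85,-0.89,0.7,0,0,0],[-0.85,-0.89,0.7,0,0,0],[-0.85,-0.89,0.7,0,0,0],[-0.85,-0.89,0.7,0,0,0],[-0.85,-0.89,0.7,0,0,0],[0,0,0,0,0,0]]'; python3 -m handwheel '[[0,0,0.8,0,0,0],[0,0,0.8,0,0,0],[0,0,0.8,0,0,0],[0,0,0.8,0,0,0],[0,0,0,0,0,0],[0,0,0,0,0,0]]'
python3 - <<'E'
from h import *
im=get_image("top");cv2.imwrite("pics/t1.png",cv2.resize(cv2.convertScaleAbs(im["image"][100:270,110:280,::-1],alpha=1.5),(600,600),interpolation=cv2.INTER_CUBIC))
E
```

```text
clock: 3.5
position: [0.4398, 0.2229, 0.0988]
ee_rot: [-0.09, -3.14, 0.005]
force: [0.8, -0.4, -0.1]
width: 0.006
gripper_force: 0.0
clock: 4.0
position: [0.4373, 0.2277, 0.0365]
ee_rot: [-0.08, -3.139, 0.001]
force: [0.4, -0.4, -0.1]
width: 0.005
gripper_force: 0.0
```

View pics/t1.png

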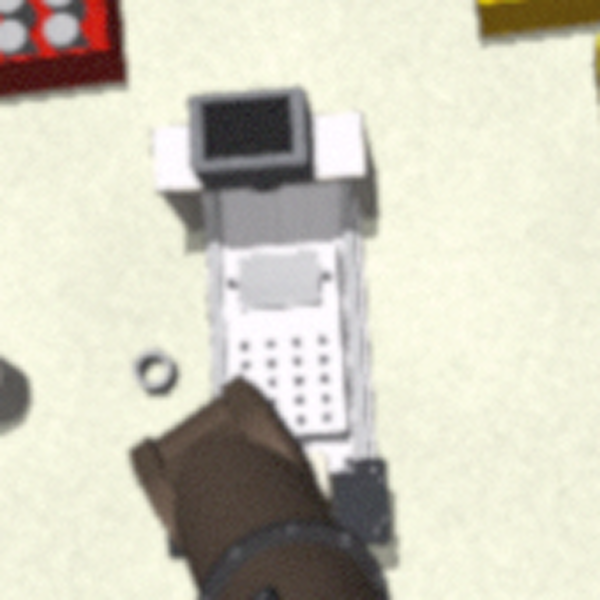

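```bash
python3 -m handwheel '[[-1,-0.1,0,0,0,0],[-1,-0.1,0,0,0,0],[-0.5,-0.1,0,0,0,0],[-0.5,0,0,0,0,0],[-0.5,0,0,0,0,0],[-0.5,0,0,0,0,0],[-0.5,0,0,0,0,0]]'; python3 -m handwheel '[[-0.5,0,0,0,0,0],[-0.5,0,0,0,0,0],[-0.5,0,0,0,0,0],[-0.3,0,0,0,0,0],[0,0,0,0,0,0]]'
```

```text
clock: 4.63
position: [0.5272, 0.2172, 0.0368]
ee_rot: [-0.08, -3.139, 0.0]
force: [-3.3, -0.6, 2.2]
width: 0.003
gripper_force: 1.5
clock: 5.05
position: [0.5655, 0.2148, 0.0368]
ee_rot: [0.083, 3.138, 0.0]
force: [0.5, -0.5, 0.3]
width: 0.009
gripper_force: 0.0
```

```bash
python3 -m handwheel '[[-0.3,0,0,0,0,0],[-0.2,0,0,0,0,0],[-0.2,0,0,0,0,0]]'; python3 -m handwheel '[[-0.15,0,0,0,0,0],[-0.15,0,0,0,0,0]]';python3 -m handwheel '[[-0.1,0,0,0,0,0],[-0.1,0,0,0,0,0]]'
```

```text
clock: 5.3
position: [0.5771, 0.2143, 0.0365]
ee_rot: [-0.081, -3.14, 0.0]
force: [-3.1, 0.6, 0.1]
width: 0.007
gripper_force: 1.2
clock: 5.47
position: [0.5833, 0.214, 0.0365]
ee_rot: [-0.081, -3.14, 0.0]
force: [-1.8, -0.1, -0.8]
width: 0.002
gripper_force: 1.1
clock: 5.63
position: [0.5873, 0.2138, 0.0366]
ee_rot: [-0.081, -3.14, 0.0]
force: [-2.3, -0.1, -1.8]
width: 0.006
gripper_force: 1.1
```

```bash
for i in 1; do python3 -m handwheel '[[-0.1,0,0,0,0,0]]'; done; python3 -m handwheel '[[-0.1,0,0,0,0,0]]'
```

```text
clock: 5.72
position: [0.5893, 0.2137, 0.0366]
ee_rot: [-0.081, -3.14, 0.0]
force: [-2.2, -0.2, -0.9]
width: 0.004
gripper_force: 1.1
clock: 5.8
position: [0.5913, 0.2136, 0.0366]
ee_rot: [-0.081, -3.14, 0.0]
force: [-3.1, 0.2, -0.7]
width: 0.003
gripper_force: 1.1
```

```bash
python3 -m handwheel '[[-0.1,0,0,0,0,0]]'
```

```text
clock: 5.88
position: [0.5924, 0.2135, 0.0366]
ee_rot: [-0.081, -3.139, 0.0]
force: [-9.8, -0.4, 7.7]
width: 0.002
gripper_force: 5.1
```

```bash
python3 -m handwheel '[[-0.02,0,0,0,0,0],[0,0,0,0,0,0]]'
```

```text
clock: 6.05
position: [0.5924, 0.2135, 0.0366]
ee_rot: [-0.08, -3.138, 0.001]
force: [-7.1, 0.2, 2.2]
width: 0.004
gripper_force: 3.5
```

```bash
python3 -m handwheel '[[0.3,0,0,0,0,0],[1,0,0,0,0,0],[0.7,0,0,0,0,0],[0,0,-1,0,0,0],[0,0,-1,0,0,0],[0,0,-1,0,0,0],[0,0,-1,0,0,0],[0,0,-1,0,0,0]]'; python3 -m handwheel '[[0,0,-1,0,0,0],[0,0,-1,0,0,0],[0.06,-0.97,0,0,0,0],[0.06,-0.97,0,0,0,0],[0.06,-0.97,0,0,0,0],[0.06,-0.97,0,0,0,0],[0.06,-0.97,0,0,0,0],[0.06,-0.97,0,0,0,0]]'
python3 -m handwheel '[[0.06,-0.97,0,0,0,0],[0.06,-0.97,0,0,0,0],[0.06,-0.97,0,0,0,0],[0.06,-0.97,0,0,0,0],[0.06,-0.97,0,0,0,0],[0.06,-0.97,0,0,0,0],[0.06,-0.97,0,0,0,0],[0,0,0,0,0,0]]'
python3 - <<'E'
from h import *
ims={c:get_image(c) for c in("top","scene")}
cv2.imwrite("pics/t2.png",np.hstack([cv2.resize(cv2.convertScaleAbs(ims["top"]["image"][110:260,130:230,::-1],alpha=1.5),(400,600),interpolation=cv2.INTER_CUBIC),cv2.resize(cv2.convertScaleAbs(ims["top"]["image"][150:300,280:380,::-1],alpha=1.5),(400,600),interpolation=cv2.INTER_CUBIC)]))
for n,z in dict(carriage_face=.035,start_top=.078,start_base=.04,small_round_top=.068,square_top=.068,bar_top=.068,blank=.04).items():
    for c,im in ims.items():
        for r in place_of(n,c)[:1]: print(n,c,round(r["score"],2),at_z(im,r["point"],z).round(4))
r=trace("start_top","top")
for q in r[:2]: print(q["score"],np.array(q["rect"])*[512,384,512,384], at_z(ims["top"],q["rect"][:2],.065))
E
```

```text
clock: 6.72
position: [0.5545, 0.2156, 0.1383]
ee_rot: [0.082, 3.138, 0.001]
force: [0.3, -0.4, -0.2]
width: 0.004
gripper_force: 0.0
clock: 7.38
position: [0.5412, 0.0987, 0.1773]
ee_rot: [0.082, 3.138, 0.001]
force: [1.0, 0.3, -1.0]
width: 0.003
gripper_force: 0.0
clock: 8.05
position: [0.5252, -0.0404, 0.1774]
ee_rot: [0.09, 3.138, -0.003]
force: [0.0, 0.8, -0.6]
width: 0.001
gripper_force: 0.0
carriage_face top 0.89 [0.5957 0.2298 0.035 ]
carriage_face scene 0.83 [0.6029 0.2297 0.035 ]
start_top top 0.7 [ 0.5007 -0.1909  0.078 ]
start_top scene 0.66 [ 0.498  -0.1865  0.078 ]
start_base top 0.75 [ 0.5121 -0.1773  0.04  ]
start_base scene 0.78 [ 0.4988 -0.1949  0.04  ]
small_round_top top 0.48 [ 0.4335 -0.2056  0.068 ]
small_round_top scene 0.39 [ 0.4151 -0.2033  0.068 ]
square_top top 0.73 [0.5769 0.3315 0.068 ]
square_top scene 0.61 [ 0.5086 -0.2705  0.068 ]
bar_top top 0.7 [ 0.5056 -0.1975  0.068 ]
bar_top scene 0.41 [ 0.4429 -0.2878  0.068 ]
blank top 0.58 [ 0.4779 -0.2391  0.04  ]
blank scene 0.6 [ 0.4622 -0.232   0.04  ]
0.54 [320.3584 209.8944   8.704    8.9856] [ 0.50128657 -0.1942036   0.065     ]
0.44 [102.5024 207.5136  27.8016  19.392 ] [0.59791986 0.49985478 0.065     ]
```

View pics/t2.png

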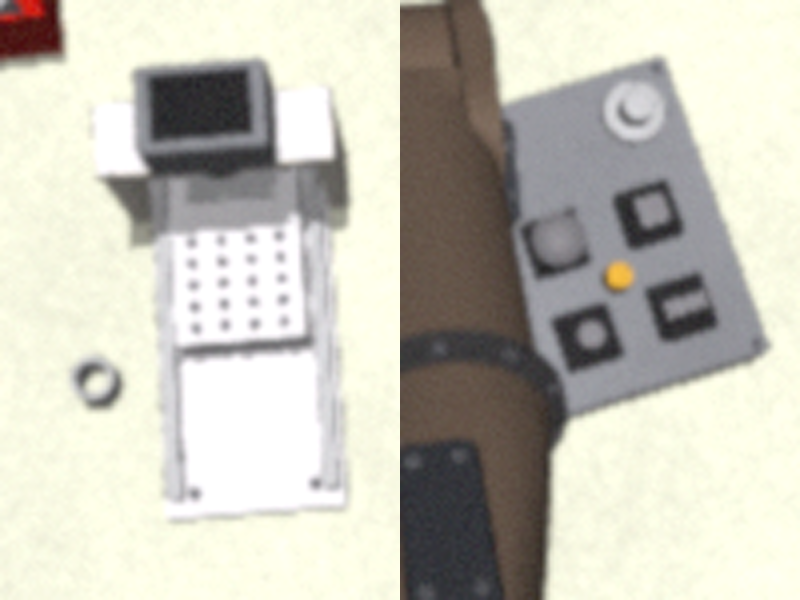

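```bash
python3 -m handwheel '[[0.1,-0.94,0,0,0,0],[0.1,-0.94,0,0,0,0],[0.1,-0.94,0,0,0,0],[0.1,-0.94,0,0,0,0],[0.1,-0.94,0,0,0,0],[0.1,-0.94,0,0,0,0],[0.1,-0.94,0,0,0,0],[0.1,-0.94,0,0,0,0]]'; python3 -m handwheel '[[0,0,0.9,0,0,0],[0,0,0.9,0,0,0],[0,0,0.9,0,0,0],[0,0,0.6,0,0,0],[0,0,0,0,0,0]]'
python3 - <<'E'
from h import *
im=get_image("scene");cv2.imwrite("pics/s2.png",cv2.resize(cv2.convertScaleAbs(im["image"][120:260,110:250,::-1],alpha=1.5),(600,600),interpolation=cv2.INTER_CUBIC))
E
```

```text
clock: 9.57
position: [0.5012, -0.1858, 0.1768]
ee_rot: [0.081, 3.14, 0.0]
force: [0.3, 0.3, 0.5]
width: 0.003
gripper_force: 0.0
clock: 9.98
position: [0.4999, -0.1844, 0.1085]
ee_rot: [-0.081, -3.137, -0.001]
force: [-0.9, 0.3, 0.5]
width: 0.006
gripper_force: 0.0
```

View pics/s2.png

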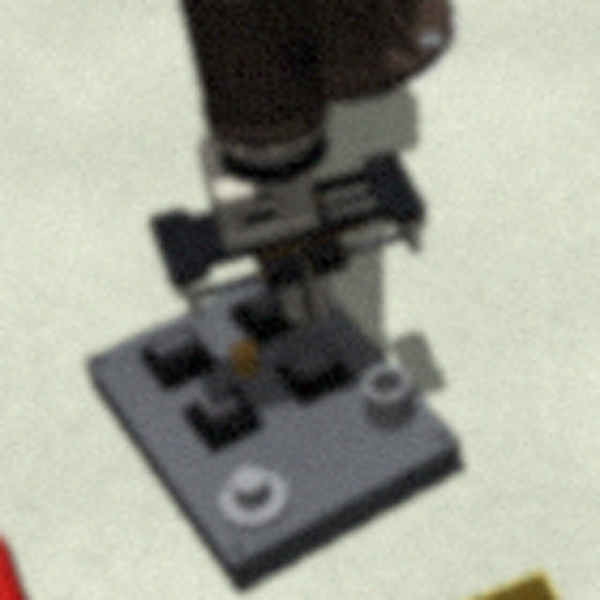

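```bash
python3 -m handwheel '[[0,-0.3,0.4,0,0,0],[0,0,0.5,0,0,0],[0,0,0.25,0,0,0],[0,0,0.1,0,0,0],[0,0,0,0,0,0]]'; python3 -m handwheel '[[0,0,0.1,0,0,0],[0,0,0.1,0,0,0],[0,0,0,0,0,0]]'; python3 -m handwheel '[[0,0,0.1,0,0,0],[0,0,0.05,0,0,0]]'
```

```text
clock: 10.45
position: [0.5008, -0.1907, 0.0852]
ee_rot: [-0.081, -3.14, -0.0]
force: [-0.2, 0.6, 0.0]
width: 0.007
gripper_force: 0.0
clock: 10.7
position: [0.5012, -0.1907, 0.0816]
ee_rot: [0.081, 3.141, 0.0]
force: [0.1, -1.1, -0.4]
width: 0.002
gripper_force: 0.0
clock: 10.87
position: [0.5012, -0.1908, 0.0787]
ee_rot: [0.081, 3.14, 0.0]
force: [-0.4, 0.9, 0.4]
width: 0.003
gripper_force: 0.0
```

```bash
python3 -m handwheel '[[0,0,0.1,0,0,0],[0,0,0,0,0,0]]'; python3 -m handwheel '[[0,0,0.1,0,0,0],[0,0,0,0,0,0]]'; python3 -m handwheel '[[0,0,0.05,0,0,0],[0,0,0,0,0,0]]'
```

```text
clock: 11.03
position: [0.5013, -0.1908, 0.0766]
ee_rot: [0.081, 3.14, 0.0]
force: [-0.5, -0.2, 2.9]
width: 0.004
gripper_force: 1.6
clock: 11.2
position: [0.5013, -0.1909, 0.0747]
ee_rot: [0.081, 3.14, -0.0]
force: [0.2, 0.5, 4.3]
width: 0.006
gripper_force: 2.1
clock: 11.37
position: [0.5013, -0.1909, 0.0737]
ee_rot: [0.081, 3.14, 0.0]
force: [-1.0, -0.1, 4.6]
width: 0.006
gripper_force: 2.3
```

```bash
python3 -m handwheel '[[0,0,0.05,0,0,0],[0,0,0,0,0,0]]'; python3 -m handwheel '[[0,0,0.03,0,0,0],[0,0,0,0,0,0]]'
```

```text
clock: 11.53
position: [0.5013, -0.1908, 0.0727]
ee_rot: [0.081, 3.14, 0.0]
force: [-1.9, 1.0, 4.8]
width: 0.006
gripper_force: 2.6
clock: 11.7
position: [0.5013, -0.1909, 0.0723]
ee_rot: [0.081, 3.14, 0.0]
force: [-1.1, 1.8, 6.0]
width: 0.007
gripper_force: 3.1
```

```bash
python3 -m handwheel '[[0,0,0.03,0,0,0],[0,0,0,0,0,0]]'
```

```text
clock: 11.87
position: [0.5013, -0.1909, 0.0722]
ee_rot: [0.081, 3.14, 0.0]
force: [-3.2, 1.7, 12.9]
width: 0.006
gripper_force: 6.3
```

Bottomed (stopped at 72.2 mm, 12.9 N, force rising beyond the spring). Retract.

```bash
python3 -m handwheel '[[0,0,-0.3,0,0,0],[0,0,-0.8,0,0,0],[0,0,-1,0,0,0],[0,0,-1,0,0,0],[0,0,-1,0,0,0],[0,0,-1,0,0,0],[0,0,-0.5,0,0,0],[0,0,0,0,0,0]]'; python3 -m handwheel '[[0,1,0,0,0,0],[0,1,0,0,0,0],[0,1,0,0,0,0],[0,1,0,0,0,0],[0,1,0,0,0,0],[0,1,0,0,0,0],[0,1,0,0,0,0],[0,0,0,0,0,0]]'
python3 - <<'E'
from h import *
im=get_image("top")["image"][:,:,::-1]
cv2.imwrite("pics/t3.png",np.hstack([cv2.resize(cv2.convertScaleAbs(im[y:y+150,x:x+100],alpha=1.5),(400,600),interpolation=cv2.INTER_CUBIC) for x,y in((130,110),(280,150))]))
E
```

```text
clock: 12.53
position: [0.5023, -0.1913, 0.1853]
ee_rot: [0.081, 3.137, -0.001]
force: [-0.9, -0.3, 0.1]
width: 0.003
gripper_force: 0.0
clock: 13.2
position: [0.5079, -0.0464, 0.1819]
ee_rot: [-0.073, -3.139, -0.003]
force: [0.8, -0.7, 0.2]
width: 0.004
gripper_force: 0.0
```

View pics/t3.png

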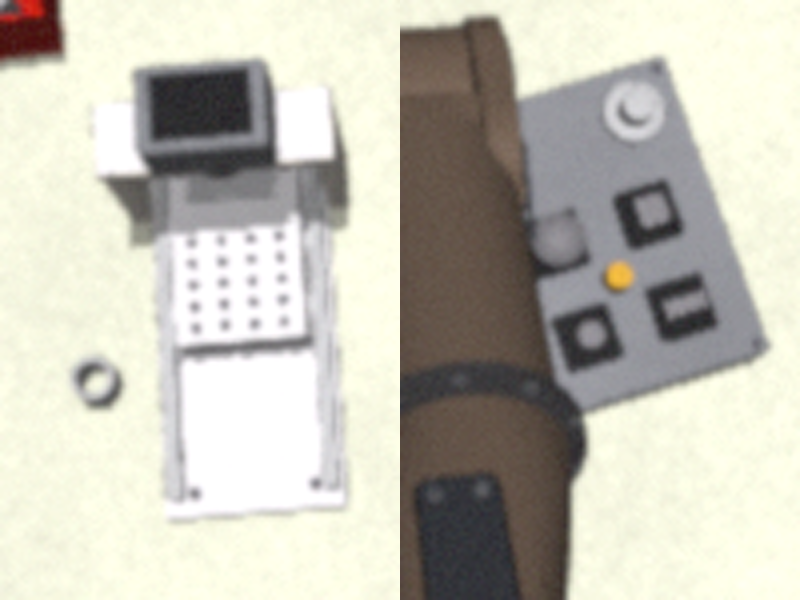

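The carriage is still home. Sleeve_b, the blank and the flange stand where they were. The arm is clear of everything.

```bash
python3 -c "from cell import sign_off; print(sign_off())"
```

```text
the job is handed in; nothing more can be done
None
```

The carriage was pushed home against its far stop, then the start button was pressed right down (peak reading about 13 N) and released with the hand taken clear. The job was handed in at about 13 s; I saw no disturbed loose parts, though the arm hid sleeve_a and part of the start button in the last picture.

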